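# Set out the slide-reading station

### The arm

A 6-joint arm with a two-finger parallel gripper is mounted at the origin on the work surface. World frame = base frame: x ahead of the robot, y to its left, z up, the work surface at z = 0. Lengths are in m, angles in degrees, forces in N, time in s.
With the tool pointing down it reaches from about 0.375 to 0.9 m from the base axis. Payload 3.1 kg.
Tool frame: the origin (TCP) lies on the centre line of the jaws, within the pads' length; the fingertips stand 8 mm ahead of it and the grasp point (between the pads) lies 11 mm behind it; z points along the fingers, y is the line along which they close (so a half turn about z gives the same grasp; the last joint's range is limited). The gripper opens to 87 mm and grips with 3 to 60 N. Pads are 19 mm wide; open, the fingers measure 117 mm over their backs; the gripper's body (75 mm by 190 mm) begins 51 mm behind the grasp point.
Start: joints at [-76.404, 30.224, 82.088, -0, 67.689, -10.227], TCP at [0.252, -0.572, 0.202] pointing down, gripper open.
Joint ranges: [-176.69, 176.69], [-43.24, 126.21], [12.49, 139.97], [-82, 262], [0, 151.66], [-163.58, 163.58]. Speed limits (degrees/s): [159.86, 159.86, 180, 180, 180, 180].

### API

Orientations are given as a 3x3 rotation matrix whose columns are the frame's x, y, z axes.
In Python, from rig import * gives the robot as it stands.
- The arm moves only by the tool step_arm, never from a script. Its argument "targets" is a list of rows, each a list of 5 numbers: the opening, from -1 (shut) to 1 (fully open), then the shift along the world's x, y, z normalised to -1 to 1, where 1 is 0.25 m, then the turn about the world's z normalised to -1 to 1, where 1 is 180 degrees. In form: [[fingers, x, y, z, turn], ...]. A call has 1 to 20 rows; each row is the pose to reach, as a shift and turn from the pose commanded when the call began, turning the shorter way round; what a row does not reach only later rows make up. A row lasts 1/10 s, in which the tool goes at most 50 mm and 8.59 degrees, less where a joint would pass 70% of its speed; a pose out of reach is approached as far as the arm can. A call with a number of a shift or a turn outside -1 to 1 is refused whole. A call with a gripper value outside its range is refused whole. The fingers move at their own pace and stop on an object; the grip force is fixed at half the most. Time passes only in rows, so rows that repeat a pose let the fingers close. It gives the time, the measured TCP pose, the force, the opening and the grip force at its end, in the units of the state.
- read_state(): the state, without advancing time (a new reading comes with each control period).
- capture(name): name is "side" or "top" or "wrist"; returns a dict with "color" (400x640x3 uint8, red, green, blue), "mtx" (3x3 intrinsics, pixels), "pose" (4x4, takes a point from camera to world coordinates). Camera axes: x right, y down, z forward; pixel columns grow to the right and rows downward; lengths in m; the calibration is good to about 2 mm. The wrist camera is an equidistant fisheye: a pixel r from the principal point sees the ray r / f radians off the axis. A picture is of the moment at which its call begins. There is no depth.
- hand_in(): hands the job in; it is judged then, once.
The state is a dict: "time_s": time; "joint_positions": joint angles; "qvel": joint speeds; "tau": joint torques, N m; "position": TCP position; "tcp_rot": TCP orientation; "force": force on the tool from outside, world axes, zero at the start; "moment": the same for the moment, N m; "opening": opening from 0.0 (shut) to 1.0 (fully open); "grasp_force": force on a finger pad.
Only numpy, scipy, OpenCV 4.12 (cv2) and the standard library are available. Lean on these libraries where they do the work, as an engineer would, in place of code of your own. Each camera call takes 0.05 s, during which the arm holds its last target. There are 200 camera calls.

### The job

Set out this counter for the next slide reader (left, right and far side are as seen from the robot's base). Lay the white slide box flat in the middle of the slide warmer, its long side along the warmer's long side, and put the round timer in the middle of the slide box's lid; stand the loose dropper bottle in the green caddy midway between the two bottles already there; stand the stain jar directly left of the warmer, level with its middle, and the specimen cup directly beyond the caddy on its far side, level with its middle, each with a clear gap of about 3 cm. Everything upright and let go, and leave the tape roll, the petri dish and the small carton where they are.

Things in the scene. Friction and masses are not known exactly. Their poses are not given: they have to be found in the camera images.
- warmer: Slide warmer, fixed: low white block with bare aluminium top, 86 mm along its x, 116 along its y (long side), 30 high; small black knob on its -x side, towards the robot. Origin: centre of underside, z up, +x away from the robot, +y to the left (turned up to 12 degrees). The jar's place lies on its y axis: 30 mm gap puts the jar's centre at y = +111 mm.
- caddy: Reagent caddy, fixed: shallow green open tray, 70 mm along its x, 160 along its y, rim 14 high, walls and floor 4 thick; two white bottles (26 diameter, tops 64 high) fixed in it at y = +60 and -60. Origin: centre of underside, z up, +x away from the robot (turned up to 12 degrees). The cup's place lies on its x axis: 30 mm gap from rim to lid puts its centre at x = +92 mm.
- slide_box: Slide box, loose: flat white plastic box with a grey seam, 80 mm along its x (long), 56 mm along its y, 28 mm high, 0.12 kg. Origin: centre of its underside; z up.
- timer: Lab timer, loose: low grey disc with a paper-white dial and a black centre button, 44 mm diameter, 20 mm high (22 mm with the button), 0.06 kg. Origin: centre of its underside; z up.
- dropper: Dropper bottle, loose, standing outside the caddy: slim white bottle with a tapering grey cap, 28 mm diameter up to 47 mm, 80 mm high, 0.05 kg. Origin: centre of its underside; z up.
- stain_jar: Stain jar, loose: round glass jar with a flat black lid and a white slip inside, 46 mm diameter, 78 mm high (lid from 64 mm up, 43 mm diameter), about 0.18 kg. Origin: centre of its underside; z up.
- cup: Specimen cup, loose: clear tapered plastic cup with a wider white screw lid, 44 mm diameter at the foot, 51 mm under the lid, lid 54 mm diameter from 44 to 58 mm height, about 0.09 kg. Origin: centre of its underside; z up.
- tape_roll: Bystander, loose: roll of paper tape lying flat, a ring 60 mm outside and 40 mm inside diameter, 19 mm high. Origin: centre of its underside. Leave it alone.
- petri: Bystander, loose: covered glass petri dish, 63 mm diameter, 16 mm high. Origin: centre of its underside. Leave it alone.
- carton: Bystander, loose: small brown carton of cover slips, 34 by 52 mm, 24 mm high. Origin: centre of its underside. Leave it alone.
Things that resemble listed ones, but are neither listed nor needed, are in the scene too. There is more than one size of the warmer; the one meant has the size given above.

How it is judged (in metres and radians):
At the end, for the whole second after the job is handed in: Box on warmer and timer on box, each centred within 12 mm, box square within 0.2 rad; dropper on caddy floor, within 13 mm across, 15 mm along of its middle; jar left of warmer, cup beyond caddy, on the middle line within 15 mm, gap 15 to 45 mm; all upright within 0.12 rad, at rest, released (horizontal distance between slide_box and warmer below 0.012 m and z of slide_box in the frame of warmer between 0.026 and 0.034 m and angle between the x axis of slide_box and the y axis of warmer, either way round below 0.2 rad and horizontal distance between timer and slide_box below 0.012 m and z of timer in the frame of slide_box between 0.024 and 0.032 m and x of dropper in the frame of caddy between -0.013 and 0.013 m and y of dropper in the frame of caddy between -0.015 and 0.015 m and z of dropper in the frame of caddy between 0 and 0.008 m and x of stain_jar in the frame of warmer between -0.015 and 0.015 m and y of stain_jar in the frame of warmer between 0.096 and 0.126 m and height (world z) of each of stain_jar, cup below 0.005 m and x of cup in the frame of caddy between 0.077 and 0.107 m and y of cup in the frame of caddy between -0.015 and 0.015 m and angle between each of slide_box, timer, dropper, stain_jar, cup's own z axis and vertical below 0.12 rad and linear speed of each of slide_box, timer, dropper, stain_jar, cup below 0.02 m/s); the robot touches nothing.
It fails at once if The tape roll is pushed more than 25 mm from its place (distance of tape_roll from where it was at the start of the episode above 0.025 m).
It fails at once if The petri dish is pushed more than 25 mm from its place (distance of petri from where it was at the start of the episode above 0.025 m).
It fails at once if The small carton is pushed more than 25 mm from its place (distance of carton from where it was at the start of the episode above 0.025 m).
It also fails if it takes over 131 s, if anything falls off the work surface, if the arm or the gripper's body presses on something with over 40 N, if the wrist force passes 120 N, or if a joint passes its speed limit or range.

## Working session

There is one attempt and no reset: what is moved stays moved. The work goes in short steps, Python scripts to look and compute and a tool call to move; the robot and the scene stay as the last step left them, time stands still between calls to the robot, and variables do not carry over. Pictures are saved under pics/ and viewed, at most 14 in all, crops included, and the job is handed in when it is done.

Besides the shell and the picture viewer there is one more tool, called after "Emit:" as name(argument=value, ...) on one line, values as JSON. step_arm: Moves the arm, as the interface text tells. Scaled input: -1 to 1 covers 0.25 m each way for a shift and 180 degrees each way for a turn. Its arguments: {"type":"object","properties":{"targets":{"type":"array","items":{"type":"array","items":{"type":"number"}}}},"required":["targets"]}

```bash
mkdir -p pics; ls
cat > h.py <<'E'
from rig import *
import numpy as np, cv2
def snap(n,f):
    c=capture(n); cv2.imwrite(f'pics/{f}.png',c['color'][:,:,::-1]); np.savez(f'pics/{f}.npz',**c); return c
def load(f): return dict(np.load(f'pics/{f}.npz'))
def ray(c,u,v,fish=False):
    K=c['mtx'];x=(u-K[0,2])/K[0,0];y=(v-K[1,2])/K[1,1]
    if fish:
        r=np.hypot(x,y); s=np.sinc(r/np.pi) ; d=np.array([x*s,y*s,np.cos(r)])
    else: d=np.array([x,y,1.])
    d=c['pose'][:3,:3]@d; return c['pose'][:3,3],d/np.linalg.norm(d)
def onz(c,u,v,z,fish=False):
    o,d=ray(c,u,v,fish); return o+d*(z-o[2])/d[2]
def tri(a,b):
    # closest point of two rays (o,d)
    A=0;r=0
    P=[]
    for o,d in (a,b):
        M=np.eye(3)-np.outer(d,d);A=A+M;r=r+M@o
    p=np.linalg.solve(A,r); return p,[np.linalg.norm((np.eye(3)-np.outer(d,d))@(p-o)) for o,d in (a,b)]
E
python3 - <<'E'
from h import *
for n in ('top','side','wrist'):
    c=snap(n,n+'0'); print(n,c['mtx'].round(1).tolist(),c['pose'].round(3).tolist())
s=read_state();print(s['time_s'],s['position'],s['opening'],s['tcp_rot'])
E
```

```text
pics
top [[417.0, 0.0, 316.6], [0.0, 417.0, 196.8], [0.0, 0.0, 1.0]] [[-0.016, -0.996, 0.082, 0.319], [-1.0, 0.015, -0.013, 0.067], [0.012, -0.083, -0.997, 1.082], [0.0, 0.0, 0.0, 1.0]]
side [[394.8, 0.0, 317.3], [0.0, 394.8, 199.3], [0.0, 0.0, 1.0]] [[-0.986, -0.085, 0.141, 0.258], [-0.165, 0.553, -0.817, 1.075], [-0.009, -0.829, -0.56, 0.719], [0.0, 0.0, 0.0, 1.0]]
wrist [[309.7, 0.0, 320.7], [0.0, 309.7, 203.2], [0.0, 0.0, 1.0]] [[0.404, -0.872, -0.275, 0.329], [-0.915, -0.386, -0.121, -0.538], [-0.001, 0.301, -0.954, 0.383], [0.0, 0.0, 0.0, 1.0]]
0.15 [ 0.25233966 -0.57116089  0.20170356] 1.0007390644880967 [[ 9.14799898e-01  4.03907178e-01 -3.70786123e-04]
 [ 4.03907236e-01 -9.14798573e-01  1.58600615e-03]
 [ 3.01404655e-04 -1.60064147e-03 -9.99998674e-01]]
```

View pics/top0.png

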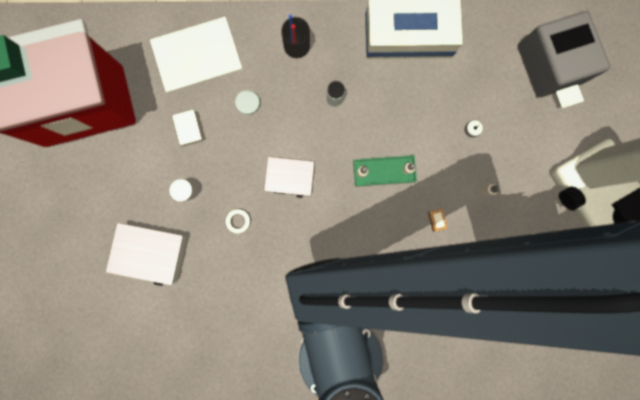

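View pics/side0.png

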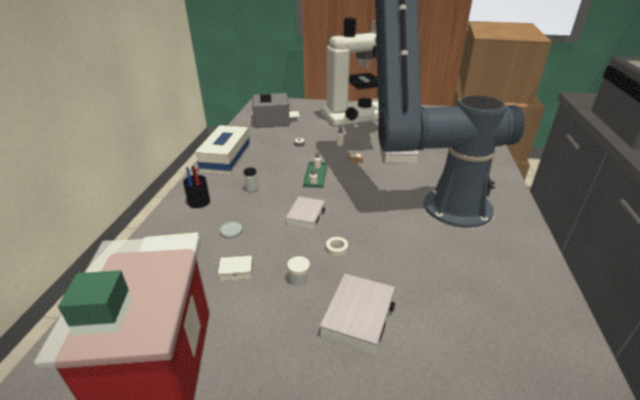

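Run:
```python
from h import *
c=load('top0');im=c['color'][:,:,::-1];cv2.imwrite('pics/topA.png',cv2.resize(im[130:400,150:550],None,fx=2,fy=2,interpolation=cv2.INTER_CUBIC))
```

```text
(no output)
```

The top view has image up = +x and image left = +y. It shows:
- warmer (289,176) with its knob at (299,196), and a bigger decoy at (145,253)
- slide box (187,127), cup (180,190), jar (336,92)
- caddy (385,170), timer (474,128), dropper (493,188)
- tape (237,220), petri (247,102), carton (438,220)

The side view shows the same things: box (236,268), cup (298,270), jar (250,180), warmer (306,211), caddy (316,175), timer (299,142), dropper (340,137).

Run:
```python
from h import *
def blobs(f,wins,show=True):
    c=load(f);im=c['color'];hsv=cv2.cvtColor(im,cv2.COLOR_RGB2HSV);g=im.astype(int).sum(2)/3
    for n,(u,v,h,kind,t) in wins.items():
        m=np.zeros(g.shape,np.uint8)
        w=(slice(v-h,v+h),slice(u-h,u+h))
        if kind=='w': m[w]=(g[w]>t)
        elif kind=='d': m[w]=(g[w]<t)
        elif kind=='g': m[w]=((hsv[...,0]>50)&(hsv[...,0]<90)&(hsv[...,1]>t))[w]
        cs,_=cv2.findContours(m,cv2.RETR_EXTERNAL,cv2.CHAIN_APPROX_NONE)
        k=max(cs,key=cv2.contourArea);r=cv2.minAreaRect(k);M=cv2.moments(k)
        print(f,n,'rect',np.round(r[0],1),np.round(r[1],1),round(r[2],1),'cen',round(M['m10']/M['m00'],1),round(M['m01']/M['m00'],1),'bg',np.median(g[w]).round(),'max',g[w].max().round())
blobs('top0',dict(warmer=(289,176,32,'w',165),box=(187,127,24,'w',165),cup=(180,190,18,'w',165),caddy=(385,170,36,'g',90),timer=(474,128,14,'w',165),dropper=(493,188,12,'w',110),jar=(336,92,16,'d',70)))
blobs('side0',dict(warmer=(306,211,26,'w',165),box=(236,265,26,'w',170),cup=(298,266,16,'w',170),caddy=(316,175,20,'g',90),timer=(299,142,10,'w',160),dropper=(340,137,12,'w',130),jar=(250,176,14,'d',60)))
a=load('top0')['color'][:,:,::-1];b=load('side0')['color'][:,:,::-1]
A=cv2.resize(a[60:240,150:520],(800,390),interpolation=cv2.INTER_CUBIC)
B=cv2.resize(b[120:300,180:420],(800,600),interpolation=cv2.INTER_CUBIC)
cv2.imwrite('pics/A.png',A);cv2.imwrite('pics/B.png',B)
```

```text
top0 warmer rect [288.5 175.5] [63. 63.] 90.0 cen 288.0 170.5 bg 169.0 max 244.0
top0 box rect [185.6 126.7] [32.6 24.3] 75.3 cen 185.8 126.7 bg 163.0 max 247.0
top0 cup rect [176.5 191.5] [31. 29.] 90.0 cen 177.5 190.9 bg 165.0 max 248.0
top0 caddy rect [384.5 170.5] [25.  59.7] 85.6 cen 381.7 170.8 bg 158.0 max 200.0
top0 timer rect [475.5 127. ] [16. 15.] 90.0 cen 475.4 127.2 bg 161.0 max 242.0
top0 dropper rect [500. 185.] [18.  8.] 90.0 cen 501.1 183.7 bg 102.0 max 162.0
top0 jar rect [336.   89.5] [15. 14.] 90.0 cen 335.8 89.2 bg 153.0 max 167.0
side0 warmer rect [304.6 208.6] [34.4 23.3] 9.5 cen 305.2 208.9 bg 142.0 max 205.0
side0 box rect [234.5 264.3] [16.8 34. ] 86.2 cen 234.6 264.3 bg 141.0 max 229.0
side0 cup rect [298. 264.] [16. 22.] 90.0 cen 298.1 263.8 bg 140.0 max 230.0
side0 caddy rect [319.5 175.1] [ 6.6 19.2] 12.1 cen 320.8 175.0 bg 137.0 max 203.0
side0 timer rect [299.5 139.5] [3. 9.] 90.0 cen 299.4 139.6 bg 140.0 max 214.0
side0 dropper rect [334.5 134.5] [18.3 15.2] 18.4 cen 334.2 134.2 bg 106.0 max 150.0
side0 jar rect [249.5 171.5] [ 7. 11.] 90.0 cen 249.6 171.3 bg 136.0 max 147.0
```

View pics/A.png

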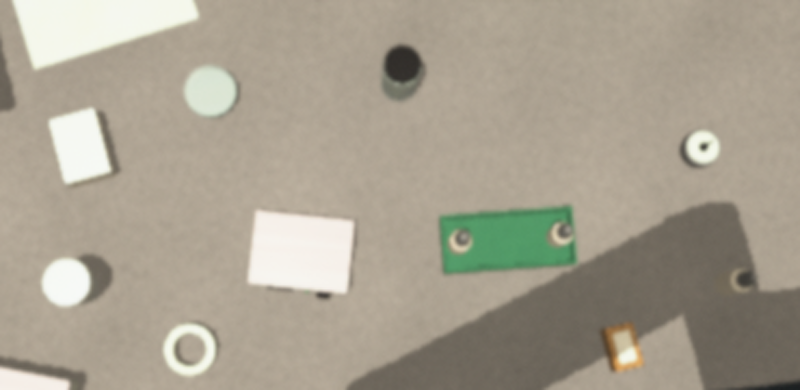

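View pics/B.png

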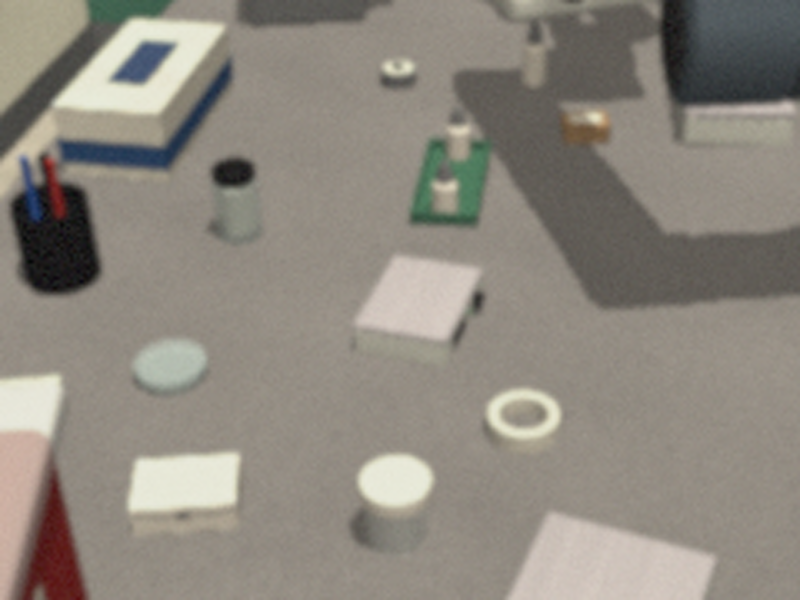

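Crop A of the top view shows warmer top corners at about (256,211), (354,220), (346,292), (248,283), caddy corners at (440,216), (571,207), (576,264), (444,273), and the dropper cap at (740,280). Crop B of the side view shows the warmer top at (398,257), (482,268), (450,344), (356,322), and a second, partly hidden warmer at (740,120).

```bash
cat > m.py <<'E'
from h import *
def blob(f,u,v,h,kind,t,c=None,quad=False):
    c=c or load(f);im=c['color'];hsv=cv2.cvtColor(im,cv2.COLOR_RGB2HSV);g=im.astype(int).sum(2)/3
    S=4;m=np.zeros(g.shape,np.float32);w=(slice(v-h,v+h),slice(u-h,u+h))
    if kind=='g': x=(im[...,1].astype(float)-im[...,0]) 
    else: x=g
    p=cv2.resize(x[w].astype(np.float32),None,fx=S,fy=S,interpolation=cv2.INTER_CUBIC)
    b=(p<t if kind=='d' else p>t).astype(np.uint8)
    cs,_=cv2.findContours(b,cv2.RETR_EXTERNAL,cv2.CHAIN_APPROX_NONE)
    k=max(cs,key=cv2.contourArea)
    f_=lambda q:(np.array(q)+.5)/S-.5+[u-h,v-h]
    M=cv2.moments(k);r=cv2.minAreaRect(k)
    cen=f_((M['m10']/M['m00'],M['m01']/M['m00']))
    q=cv2.approxPolyN(k,4).reshape(-1,2) if quad else None
    return cen, np.array(r[1])/S, None if q is None else f_(q)
E
python3 - <<'E'
from m import *
T=load('top0');Sd=load('side0')
W=dict(warmer=(('w',195,289,176,34),('w',172,306,209,22)),box=(('w',200,187,127,24),('w',190,236,265,26)),cup=(('w',200,180,190,18),('w',190,298,264,16)),timer=(('w',195,475,127,12),('w',170,299,141,9)),jar=(('d',75,336,90,14),('d',70,250,172,12)),caddy=(('g',20,385,170,36),('g',10,316,175,20)))
for n,(a,b) in W.items():
    qd=n in('warmer','box','caddy')
    ca,sa,qa=blob('top0',a[2],a[3],a[4],a[0],a[1],quad=qd); cb,sb,qb=blob('side0',b[2],b[3],b[4],b[0],b[1],quad=qd)
    p,e=tri(ray(T,*ca),ray(Sd,*cb)); print(n,ca.round(1),sa.round(1),cb.round(1),sb.round(1),'P',p.round(4),np.round(e,4))
    if qd:
        z={'warmer':.03,'box':.028,'caddy':.014}[n]
        P=np.array([onz(T,*q,z)for q in qa]);print(P[:,:2].round(4).tolist(),P.mean(0).round(4),[round(np.linalg.norm(P[i]-P[i-1]),4) for i in range(4)])
        P=np.array([onz(Sd,*q,z)for q in qb]);print('   side',P[:,:2].round(4).tolist(),P.mean(0).round(4),[round(np.linalg.norm(P[i]-P[i-1]),4) for i in range(4)])
fa=lambda x,y:(150+x/2.162,60+y/2.167);fb=lambda x,y:(180+x/3.333,120+y/3.333)
p,e=tri(ray(T,*fa(744,280)),ray(Sd,*fb(535,28)));print('dropper tip',p.round(4),e)
print('dropper foot/side',onz(Sd,*fb(534,84),0).round(4),'tape',onz(T,*fa(190,349),.019).round(3),'carton',onz(T,*fa(622,346),.024).round(3),'petri',onz(T,*fa(211,91),.016).round(3))
E
```

```text
warmer [288.6 175.8] [46.6 34.5] [305.2 208.9] [34.2 23.2] P [0.4605 0.1237 0.0284] [0.0006 0.0006]
[[0.4971, 0.0601], [0.4103, 0.0697], [0.4241, 0.1884], [0.5116, 0.1765]] [0.4608 0.1237 0.03  ] [np.float64(0.1173), np.float64(0.0874), np.float64(0.1195), np.float64(0.0883)]
   side [[0.4102, 0.0707], [0.4226, 0.1853], [0.5097, 0.1756], [0.4951, 0.0595]] [0.4594 0.1228 0.03  ] [np.float64(0.0856), np.float64(0.1153), np.float64(0.0877), np.float64(0.1171)]
box [186.2 126.8] [31.1 22.4] [234.8 264.3] [16.  33.9] P [0.5914 0.3851 0.0263] [0.0005 0.0005]
[[0.5603, 0.3469], [0.5448, 0.4015], [0.6238, 0.4228], [0.6382, 0.3679]] [0.5918 0.3848 0.028 ] [np.float64(0.0808), np.float64(0.0567), np.float64(0.0819), np.float64(0.0567)]
   side [[0.5449, 0.4043], [0.621, 0.4242], [0.6361, 0.3682], [0.5589, 0.3474]] [0.5902 0.386  0.028 ] [np.float64(0.0586), np.float64(0.0786), np.float64(0.058), np.float64(0.0799)]
cup [179.9 189.9] [22. 22.] [298.2 263.7] [15.5 21.8] P [0.4257 0.3897 0.0567] [0.0007 0.0007]
timer [474.9 127.4] [14.5 14.5] [299.2 139.8] [4.  9.2] P [ 0.5806 -0.3617  0.0202] [0.0018 0.0018]
jar [335.7  89.3] [15.8 15.8] [249.5 171.4] [ 7.5 11.5] P [0.6695 0.0019 0.0714] [0.0009 0.0009]
caddy [382.8 170.5] [27.3 62.2] [314.7 175.1] [20.8 28.7] P [ 0.4743 -0.1213  0.0027] [0.0009 0.0009]
[[0.4432, -0.2067], [0.4339, -0.0453], [0.505, -0.0418], [0.5146, -0.2021]] [ 0.4742 -0.124   0.014 ] [np.float64(0.0715), np.float64(0.1616), np.float64(0.0712), np.float64(0.1605)]
   side [[0.4395, -0.2084], [0.4303, -0.0284], [0.5027, -0.0237], [0.5116, -0.1995]] [ 0.471 -0.115  0.014] [np.float64(0.0727), np.float64(0.1802), np.float64(0.0725), np.float64(0.176)]
dropper tip [ 0.414  -0.3805  0.0724] [np.float64(0.0011060424343056505), np.float64(0.0011060424343056743)]
dropper foot/side [ 0.412  -0.3774  0.    ] tape [0.349 0.254 0.019] carton [ 0.344 -0.254  0.024] petri [0.658 0.229 0.016]
```

Everything agrees within 1–3 mm, with sizes and heights as given. The worked-out values are:
- Warmer: (0.460, 0.123), yaw −6.7°
- Caddy: (0.474, −0.124), yaw +3.4°
- Jar's place: (0.473, 0.233)
- Cup's place: (0.566, −0.118)

I start with the dropper and go to a hover above it.

Emit:
step_arm(targets=[[1,0.644,0.772,0,0.387],[1,0.644,0.772,0,0.387],[1,0.644,0.772,0,0.387],[1,0.644,0.772,0,0.387],[1,0.644,0.772,0,0.387],[1,0.644,0.772,0,0.387],[1,0.644,0.772,0,0.387],[1,0.644,0.772,0,0.387],[1,0.644,0.772,0,0.387],[1,0.644,0.772,0,0.387],[1,0.644,0.772,0,0.387],[1,0.644,0.772,0,0.387]])

```text
time_s: 1.35
position: [0.4133, -0.3788, 0.2024]
tcp_rot: [[-0.059, 0.998, -0.0], [0.998, 0.059, 0.0], [0.0, -0.0, -1.0]]
force: [0.1, -0.1, -0.8]
opening: 0.996
grasp_force: 0.0
```

Run:
```python
from h import *
c=snap('wrist','w1');snap('top','top1')
```

```text
(no output)
```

View pics/w1.png

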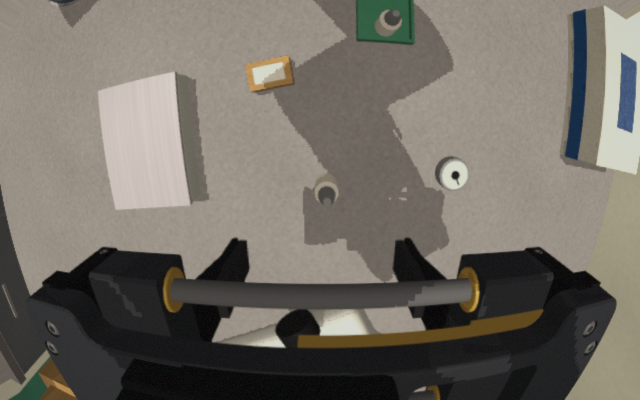

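The wrist view shows the dropper at (326,190) with its cap tip at (327,201), the timer at (453,173) and the carton at (270,74). I'll check these against the first measurement.

Run:
```python
from h import *
c=load('w1');T=load('top0')
print(onz(c,327,202,.08,True),onz(c,326,181,.02,True),onz(c,454,174,.022,True))
p,e=tri(ray(c,327,202,True),ray(T,150+744/2.162,60+280/2.167));print(p,e)
p,e=tri(ray(c,454,174,True),ray(T,474.9,127.4));print(p,e)
```

```text
[ 0.4215115  -0.39066261  0.08      ] [ 0.42104903 -0.38286566  0.02      ] [ 0.58333774 -0.36175179  0.022     ]
[ 0.42524279 -0.42438134 -0.02742798] [np.float64(0.0007628301701422062), np.float64(0.0007628301701423009)]
[ 0.58209656 -0.36096474  0.02327693] [np.float64(0.0007568008921453771), np.float64(0.0007568008921454571)]
```

Emit:
step_arm(targets=[[1,0.024,0,-0.15,0],[1,0.024,0,-0.3,0],[1,0.024,0,-0.45,0],[1,0.024,0,-0.6,0],[1,0.024,0,-0.7,0],[1,0.024,0,-0.7,0],[1,0.024,0,-0.7,0],[-1,0.024,0,-0.7,0],[-1,0.024,0,-0.7,0],[-1,0.024,0,-0.7,0],[-1,0.024,0,-0.7,0],[-1,0.024,0,-0.7,0],[-1,0.024,0,-0.7,0],[-1,0.024,0,-0.7,0],[-1,0.024,0,-0.7,0]])

```text
time_s: 2.95
position: [0.4194, -0.3787, 0.0274]
tcp_rot: [[-0.061, 0.998, -0.0], [0.998, 0.061, 0.0], [0.0, -0.0, -1.0]]
force: [-0.1, -0.4, 0.6]
opening: 0.355
grasp_force: 0.0
```

Run:
```python
from h import *
c=snap('wrist','w2');print(read_state()['opening'],read_state()['grasp_force'])
```

```text
0.305985306055344 0.0
```

View pics/w2.png

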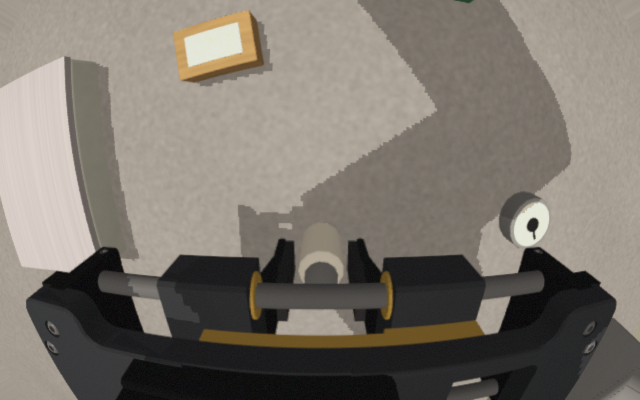

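The bottle, at (321,255), stands between the fingers at (278,290) and (365,290), which are still closing. I finish the grip and lift.

Emit:
step_arm(targets=[[-1,0,0,0,0],[-1,0,0,0,0],[-1,0,0,0,0],[-1,0,0,0,0]])

```text
time_s: 3.4
position: [0.4195, -0.3787, 0.0274]
tcp_rot: [[-0.061, 0.998, 0.0], [0.998, 0.061, 0.0], [0.0, 0.0, -1.0]]
force: [0.4, 0.9, 0.9]
opening: 0.226
grasp_force: 24.2
```

Run:
```python
from h import *
c=load('w2')
print('shoulder',onz(c,321,272,.047,True),'foot front',onz(c,320,224,0.0,True))
c=snap('wrist','w3');snap('side','s3')
cv2.imwrite('pics/w3c.png',np.hstack([cv2.resize(c['color'][180:340,220:420,::-1],(500,400)),cv2.resize(load('s3')['color'][90:190,280:380,::-1],(300,400)) if False else cv2.resize(load('s3')['color'][90:190,300:375,::-1],(300,400))]))
```

```text
shoulder [ 0.42115404 -0.39055449  0.047     ] foot front [ 0.4197546  -0.37792939  0.        ]
```

View pics/w3c.png

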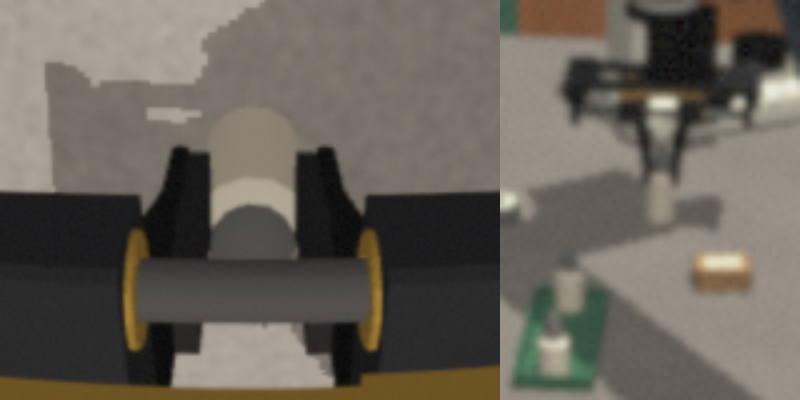

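```bash
cat >> h.py <<'E'
def proj(c,P,fish=False):
    p=c['pose'];q=p[:3,:3].T@(np.array(P)-p[:3,3]);K=c['mtx']
    if fish:
        t=np.arctan2(np.hypot(q[0],q[1]),q[2]);n=np.hypot(q[0],q[1]);x=q[0]/n*t;y=q[1]/n*t
    else: x,y=q[0]/q[2],q[1]/q[2]
    return np.array([K[0,0]*x+K[0,2],K[1,1]*y+K[1,2]])
E
python3 - <<'E'
from h import *
for f in('w3','w2'):
    c=load(f);print(c['pose'][:3,3])
    for P in [(.4055,-.3697,.0194),(.4335,-.3697,.0194),(.4095,-.3697,.0194),(.4295,-.3697,.0194),(.4195,-.365,0),(.4195,-.355,0),(.4195,-.379,.047),(.4195,-.379,.08)]: print(P,proj(c,P,True).round(0))
c=load('s3')
for P in [(.4195,-.379,.0),(.4195,-.379,.047),(.4195,-.369,.0194),(.4195,-.379,.08)]: print(P,proj(c,P).round(1))
E
```

```text
[ 0.41496547 -0.29592208  0.20916338]
(0.4055, -0.3697, 0.0194) [299. 222.]
(0.4335, -0.3697, 0.0194) [342. 224.]
(0.4095, -0.3697, 0.0194) [305. 222.]
(0.4295, -0.3697, 0.0194) [335. 224.]
(0.4195, -0.365, 0) [321. 207.]
(0.4195, -0.355, 0) [322. 194.]
(0.4195, -0.379, 0.047) [319. 255.]
(0.4195, -0.379, 0.08) [319. 285.]
[ 0.41495304 -0.29591256  0.20912273]
(0.4055, -0.3697, 0.0194) [299. 222.]
(0.4335, -0.3697, 0.0194) [342. 224.]
(0.4095, -0.3697, 0.0194) [305. 222.]
(0.4295, -0.3697, 0.0194) [336. 224.]
(0.4195, -0.365, 0) [321. 207.]
(0.4195, -0.355, 0) [322. 194.]
(0.4195, -0.379, 0.047) [319. 255.]
(0.4195, -0.379, 0.08) [319. 285.]
(0.4195, -0.379, 0.0) [338.4 144.9]
(0.4195, -0.379, 0.047) [338.7 134.3]
(0.4195, -0.369, 0.0194) [338.2 141.6]
(0.4195, -0.379, 0.08) [338.9 126.7]
```

Emit:
step_arm(targets=[[-1,0,0,0.12,0],[-1,0,0,0.24,0],[-1,0,0,0.36,0],[-1,0,0,0.4,0],[-1,0,0,0.4,0]])

```text
time_s: 4.0
position: [0.4201, -0.3795, 0.1288]
tcp_rot: [[-0.061, 0.998, 0.002], [0.998, 0.061, -0.003], [-0.003, 0.002, -1.0]]
force: [-0.2, -0.3, -0.3]
opening: 0.208
grasp_force: 29.0
```

Run:
```python
from h import *
a=snap('wrist','w4');b=snap('side','s4')
cv2.imwrite('pics/w4c.png',np.hstack([cv2.resize(a['color'][180:340,220:420,::-1],(500,400)),cv2.resize(b['color'][80:160,305:365,::-1],(300,400),interpolation=cv2.INTER_CUBIC)]))
print(read_state()['position'],read_state()['opening'],read_state()['grasp_force'])
for z in (0,.0274,.047,.08,.119,.0194+.0):print(z,((proj(b,(.4195,-.379,z+.1))-[305,80])*5+[500,0]).round(0))
```

```text
[ 0.41889595 -0.37799413  0.12643812] 0.21150659197700097 28.96297406492522
0 [670. 210.]
0.0274 [671. 177.]
0.047 [671. 153.]
0.08 [672. 112.]
0.119 [673.  62.]
0.0194 [670. 186.]
```

View pics/w4c.png

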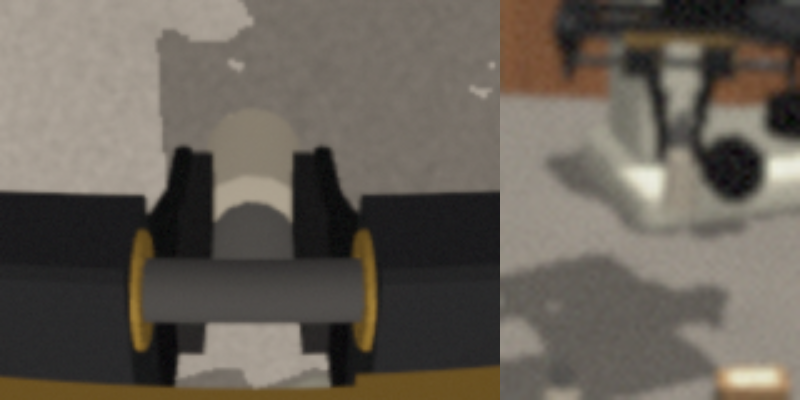

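Run:
```python
from h import *
a=load('w4');b=load('s4')
print(tri(ray(a,349,240,True),ray(b,337.5,111)),tri(ray(a,294,240,True),ray(b,346,111)))
# bottle shoulder/foot in hand
print('foot',tri(ray(a,321,224,True),ray(b,341,80+212/5)))
g=lambda P:((proj(b,P)-[305,80])*5+[500,0]).round(0)
print(a['pose'][:3,3]-read_state()['position'], a['pose'][:3,:3].round(3))
```

```text
(array([ 0.43073877, -0.36902602,  0.14917304]), [np.float64(0.005679040124069797), np.float64(0.005679040124069636)]) (array([ 0.39877538, -0.37244104,  0.14814004]), [np.float64(0.006262324772871976), np.float64(0.006262324772872046)])
foot (array([ 0.41649139, -0.38094024,  0.09742925]), [np.float64(0.004862911814469064), np.float64(0.004862911814469038)])
[-0.00366809  0.08175434  0.18377702] [[ 0.998  0.057  0.022]
 [ 0.061 -0.951 -0.305]
 [ 0.003  0.305 -0.952]]
```

The bottle is held by its tapering cap: both views put the dark fingertips near the shoulder, about 20 mm above the TCP, which is higher than I expected. It is upright, with its foot about 0.10 below the TCP level. I carry it to the caddy and lower it until the force shows contact.

Emit:
step_arm(targets=[[-1,0.04,0.15,0,0],[-1,0.08,0.3,0,0],[-1,0.12,0.5,0,0],[-1,0.16,0.7,0,0],[-1,0.2,0.9,0,0],[-1,0.22,1.0,0,0],[-1,0.22,1.0,0,0],[-1,0.22,1.0,0,0]])

```text
time_s: 4.9
position: [0.4738, -0.1279, 0.1261]
tcp_rot: [[-0.063, 0.998, -0.002], [0.998, 0.063, 0.001], [0.001, -0.002, -1.0]]
force: [-0.3, 0.0, -0.3]
opening: 0.212
grasp_force: 28.9
```

Emit:
step_arm(targets=[[-1,0,0.02,-0.08,0],[-1,0,0.02,-0.16,0],[-1,0,0.02,-0.24,0],[-1,0,0.02,-0.3,0],[-1,0,0.02,-0.32,0],[-1,0,0.02,-0.34,0],[-1,0,0.02,-0.34,0]])

```text
time_s: 5.6
position: [0.4743, -0.1244, 0.042]
tcp_rot: [[-0.06, 0.998, -0.001], [0.998, 0.06, 0.0], [0.0, -0.001, -1.0]]
force: [0.5, -0.0, 0.1]
opening: 0.208
grasp_force: 28.9
```

Run:
```python
from h import *
a=snap('top','t5');b=snap('side','s5');w=snap('wrist','w5')
print(read_state()['position'],read_state()['force'])
cv2.imwrite('pics/c5.png',np.hstack([cv2.resize(w['color'][150:350,200:450,::-1],(500,400)),cv2.resize(b['color'][120:200,285:345,::-1],(300,400),interpolation=cv2.INTER_CUBIC)]))
```

```text
[ 0.47488299 -0.12412685  0.04296039] [-0.11898688 -0.06213555 -0.7629965 ]
```

View pics/c5.png

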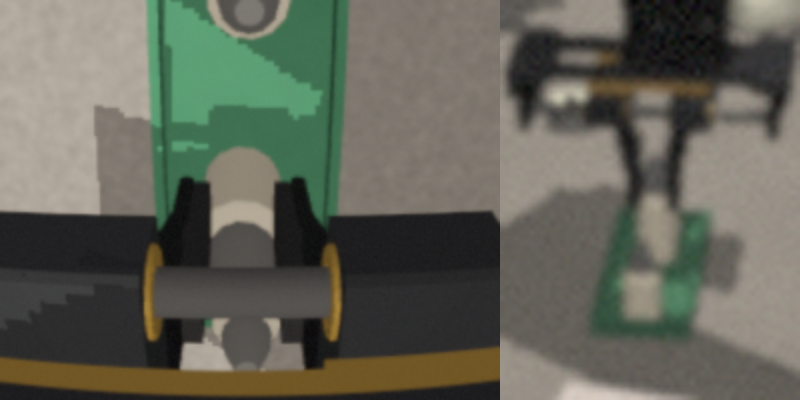

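Seen from the side, the fingers hold the cap at (655,165), with the body below at (655,230) over the caddy floor. The bottle is centred between the tray walls at (155,200) and (340,200) in the left half. I lower it on until contact.

Emit:
step_arm(targets=[[-1,0,0,-0.015,0],[-1,0,0,-0.03,0],[-1,0,0,-0.038,0],[-1,0,0,-0.042,0],[-1,0,0,-0.042,0]])

```text
time_s: 6.25
position: [0.4747, -0.124, 0.0324]
tcp_rot: [[-0.061, 0.998, 0.0], [0.998, 0.061, -0.001], [-0.001, 0.0, -1.0]]
force: [-1.6, 0.2, 4.4]
opening: 0.209
grasp_force: 29.7
```

Emit:
step_arm(targets=[[-1,0,0,-0.008,0],[-1,0,0,-0.008,0]])

```text
time_s: 6.45
position: [0.475, -0.1244, 0.0321]
tcp_rot: [[-0.062, 0.998, 0.002], [0.998, 0.062, -0.002], [-0.002, 0.002, -1.0]]
force: [-2.8, -1.0, 19.8]
opening: 0.21
grasp_force: 32.0
```

Contact at TCP 0.032, so the bottle is on the caddy floor. I release and rise.

Emit:
step_arm(targets=[[-1,0,0,0.008,0],[1,0,0,0.01,0],[1,0,0,0.01,0],[1,0,0,0.01,0],[1,0,0,0.01,0],[1,0,0,0.01,0],[1,0,0,0.01,0],[1,0,0,0.15,0],[1,0,0,0.3,0],[1,0,0,0.45,0],[1,0,0,0.6,0],[1,0,0,0.6,0]])

```text
time_s: 7.65
position: [0.4778, -0.1253, 0.1846]
tcp_rot: [[-0.061, 0.998, 0.01], [0.998, 0.061, -0.005], [-0.006, 0.01, -1.0]]
force: [0.7, -0.6, 0.3]
opening: 0.991
grasp_force: 0.0
```

Run:
```python
from h import *
w=snap('wrist','w6');b=snap('side','s6');print(read_state()['position'])
cv2.imwrite('pics/c6.png',np.hstack([cv2.resize(w['color'][:,:,::-1],(560,350)),cv2.resize(b['color'][80:200,270:352,::-1],(240,350),interpolation=cv2.INTER_CUBIC)]))
for P in [(.474,-.124,.084),(.4705,-.064,.064),(.4775,-.184,.064),(.474,-.124,.004)]:print(proj(w,P,True).round(0))
```

```text
[ 0.47466099 -0.12377923  0.18057344]
[315. 194.]
[315. 129.]
[315. 243.]
[315. 176.]
```

View pics/c6.png

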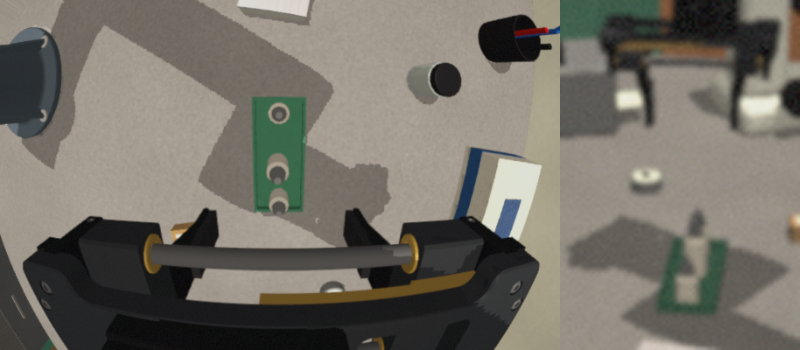

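The dropper stands between the two fixed bottles, at (277,168) against (279,114) and (279,203) in the left half. The bare open fingertips show at (213,212) and (350,212), and at (650,125) and (737,125) in the right half. I use them to locate the tips.

Run:
```python
from h import *
a=load('w6');b=load('s6');p=read_state()['position']
sx=lambda x,y:(270+(x-560)*82/240,80+y*120/350)
print(tri(ray(a,213/.875,212/.875,True),ray(b,*sx(737,126)))[0]-p)
print(tri(ray(a,350/.875,212/.875,True),ray(b,*sx(650,126)))[0]-p)
for z in (-.008,.0,.02):
  print(z,[proj(b,p+[s*.0435,0,z]).round(1) for s in(1,-1)],[sx(650,126),sx(737,126)])
```

```text
[-0.0495108  -0.00192991  0.01828447]
[0.04643347 0.00722448 0.02017326]
-0.008 [array([301. , 129.9]), array([326.7, 131.5])] [(300.75, 123.2), (330.475, 123.2)]
0.0 [array([300.9, 127.7]), array([326.7, 129.2])] [(300.75, 123.2), (330.475, 123.2)]
0.02 [array([300.7, 122.1]), array([326.8, 123.6])] [(300.75, 123.2), (330.475, 123.2)]
```

Both views agree that the real fingertips are 19 mm above the reported TCP, not 8 mm below it. I'll plan grasp heights on that and watch the force on the way down. Next is the jar.

Emit:
step_arm(targets=[[1,0.776,0.504,0,-0.056],[1,0.776,0.504,0,-0.056],[1,0.776,0.504,0,-0.056],[1,0.776,0.504,0,-0.056],[1,0.776,0.504,0,-0.056],[1,0.776,0.504,0,-0.056],[1,0.776,0.504,-0.15,-0.056],[1,0.776,0.504,-0.3,-0.056],[1,0.776,0.504,-0.45,-0.056],[1,0.776,0.504,-0.55,-0.056],[1,0.776,0.504,-0.6,-0.056],[1,0.776,0.504,-0.62,-0.056],[1,0.776,0.504,-0.64,-0.056],[1,0.776,0.504,-0.66,-0.056],[1,0.776,0.504,-0.66,-0.056]])

```text
time_s: 9.25
position: [0.6688, 0.0022, 0.0154]
tcp_rot: [[0.115, 0.993, 0.001], [0.993, -0.115, -0.0], [-0.0, 0.001, -1.0]]
force: [-0.6, 0.4, -0.1]
opening: 1.0
grasp_force: 0.0
```

Emit:
step_arm(targets=[[-1,0,0,0,0],[-1,0,0,0,0],[-1,0,0,0,0],[-1,0,0,0,0],[-1,0,0,0,0],[-1,0,0,0,0],[-1,0,0,0,0],[-1,0,0,0,0]])

```text
time_s: 10.05
position: [0.6694, 0.0021, 0.0153]
tcp_rot: [[0.115, 0.993, 0.002], [0.993, -0.115, -0.0], [-0.0, 0.002, -1.0]]
force: [1.2, 0.1, 1.4]
opening: 0.52
grasp_force: 30.0
```

The opening of 0.52 is 45 mm, so the jar's glass is held. I carry it to its place and set it down.

Emit:
step_arm(targets=[[-1,0,0,0.1,0],[-1,0,0,0.2,0],[-1,0,0,0.3,0],[-1,-0.1,0.12,0.35,0],[-1,-0.2,0.24,0.35,0],[-1,-0.32,0.38,0.35,0],[-1,-0.44,0.52,0.35,0],[-1,-0.56,0.66,0.35,0],[-1,-0.68,0.8,0.35,0],[-1,-0.784,0.924,0.35,0],[-1,-0.784,0.924,0.3,0],[-1,-0.784,0.924,0.2,0],[-1,-0.784,0.924,0.12,0],[-1,-0.784,0.924,0.06,0],[-1,-0.784,0.924,0.03,0],[-1,-0.784,0.924,0.01,0],[-1,-0.784,0.924,0.01,0]])

```text
time_s: 11.75
position: [0.4723, 0.2329, 0.0169]
tcp_rot: [[0.115, 0.993, -0.001], [0.993, -0.115, -0.0], [-0.0, -0.001, -1.0]]
force: [-0.1, -0.3, -1.2]
opening: 0.521
grasp_force: 30.0
```

Emit:
step_arm(targets=[[-1,0,0,-0.008,0],[-1,0,0,-0.01,0]])

```text
time_s: 11.95
position: [0.4729, 0.2333, 0.0154]
tcp_rot: [[0.115, 0.993, 0.001], [0.993, -0.115, 0.0], [0.0, 0.001, -1.0]]
force: [-0.1, -0.4, -2.3]
opening: 0.523
grasp_force: 30.0
```

Emit:
step_arm(targets=[[1,0,0,0,0],[1,0,0,0,0],[1,0,0,0,0],[1,0,0,0,0],[1,0,0,0,0],[1,0,0,0.12,0],[1,0,0,0.26,0],[1,0,0,0.42,0],[1,0,0,0.6,0],[1,0,0,0.6,0]])

```text
time_s: 12.95
position: [0.4768, 0.2346, 0.1708]
tcp_rot: [[0.115, 0.993, 0.013], [0.993, -0.115, 0.003], [0.005, 0.012, -1.0]]
force: [0.8, 0.0, -0.7]
opening: 1.003
grasp_force: 0.0
```

Emit:
step_arm(targets=[[1,0.472,0.608,0,-0.379],[1,0.472,0.608,0,-0.379],[1,0.472,0.608,0,-0.379],[1,0.472,0.608,0,-0.379],[1,0.472,0.608,0,-0.379],[1,0.472,0.608,0,-0.379],[1,0.472,0.608,0,-0.379],[1,0.472,0.608,0,-0.379],[1,0.472,0.608,-0.1,-0.379],[1,0.472,0.608,-0.22,-0.379],[1,0.472,0.608,-0.34,-0.379],[1,0.472,0.608,-0.46,-0.379],[1,0.472,0.608,-0.54,-0.379],[1,0.472,0.608,-0.6,-0.379],[1,0.472,0.608,-0.63,-0.379],[1,0.472,0.608,-0.65,-0.379],[1,0.472,0.608,-0.66,-0.379],[1,0.472,0.608,-0.66,-0.379]])

```text
time_s: 14.75
position: [0.5909, 0.3855, 0.0006]
tcp_rot: [[0.965, 0.262, 0.001], [0.262, -0.965, 0.0], [0.001, -0.0, -1.0]]
force: [-0.3, -0.3, -0.8]
opening: 1.0
grasp_force: 0.0
```

Run:
```python
from h import *
w=snap('wrist','w7');b=snap('side','s7');print(read_state()['position'])
cv2.imwrite('pics/c7.png',np.hstack([cv2.resize(w['color'][60:360,120:520,::-1],(500,375)),cv2.resize(b['color'][200:300,190:270,::-1],(300,375),interpolation=cv2.INTER_CUBIC)]))
```

```text
[0.59112886 0.38563102 0.0009846 ]
```

View pics/c7.png

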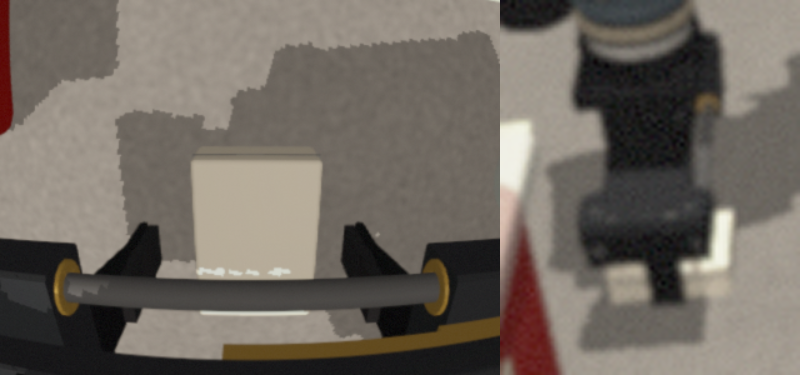

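The box, at (192–322, 155–280), lies squarely between the fingertips at (155,230) and (348,230). There is no contact at TCP 0, which confirms the tip offset. I go down another 11 mm and close.

Emit:
step_arm(targets=[[1,0,0,-0.015,0],[1,0,0,-0.03,0],[1,0,0,-0.045,0],[1,0,0,-0.045,0],[-1,0,0,-0.045,0],[-1,0,0,-0.045,0],[-1,0,0,-0.045,0],[-1,0,0,-0.045,0],[-1,0,0,-0.045,0],[-1,0,0,-0.045,0],[-1,0,0,-0.045,0]])

```text
time_s: 15.95
position: [0.5906, 0.3852, -0.0112]
tcp_rot: [[0.965, 0.262, 0.0], [0.262, -0.965, -0.0], [0.0, 0.0, -1.0]]
force: [-0.1, -0.1, 1.0]
opening: 0.642
grasp_force: 30.0
```

Emit:
step_arm(targets=[[-1,0,0,0.12,0],[-1,0,0,0.25,0],[-1,0,0,0.4,0],[-1,0,0,0.52,0],[-1,-0.06,-0.12,0.52,0.045],[-1,-0.12,-0.25,0.52,0.09],[-1,-0.19,-0.38,0.52,0.135],[-1,-0.26,-0.51,0.52,0.18],[-1,-0.33,-0.64,0.52,0.225],[-1,-0.4,-0.77,0.52,0.27],[-1,-0.46,-0.9,0.52,0.315],[-1,-0.522,-1.0,0.52,0.36],[-1,-0.522,-1.0,0.52,0.379],[-1,-0.522,-1.0,0.52,0.379],[-1,-0.522,-1.0,0.52,0.379]])

```text
time_s: 17.45
position: [0.4606, 0.1354, 0.1189]
tcp_rot: [[0.116, 0.993, 0.001], [0.993, -0.116, 0.0], [0.0, 0.001, -1.0]]
force: [-0.3, -0.2, -2.3]
opening: 0.64
grasp_force: 30.0
```

Emit:
step_arm(targets=[[-1,0,-0.048,-0.1,0],[-1,0,-0.048,-0.2,0],[-1,0,-0.048,-0.3,0],[-1,0,-0.048,-0.35,0],[-1,0,-0.048,-0.38,0],[-1,0,-0.048,-0.39,0],[-1,0,-0.048,-0.39,0]])

```text
time_s: 18.15
position: [0.4604, 0.1236, 0.0212]
tcp_rot: [[0.115, 0.993, 0.0], [0.993, -0.115, 0.0], [0.0, 0.0, -1.0]]
force: [0.1, 0.1, -0.0]
opening: 0.639
grasp_force: 30.0
```

Run:
```python
from h import *
w=snap('wrist','w8');b=snap('side','s8');print(read_state()['position'],read_state()['force'])
cv2.imwrite('pics/c8.png',np.hstack([cv2.resize(w['color'][60:360,120:520,::-1],(500,375)),cv2.resize(b['color'][160:260,250:330,::-1],(300,375),interpolation=cv2.INTER_CUBIC)]))
```

```text
[0.46060604 0.12350533 0.02176884] [-0.44484368 -0.06624827 -0.47337654]
```

View pics/c8.png

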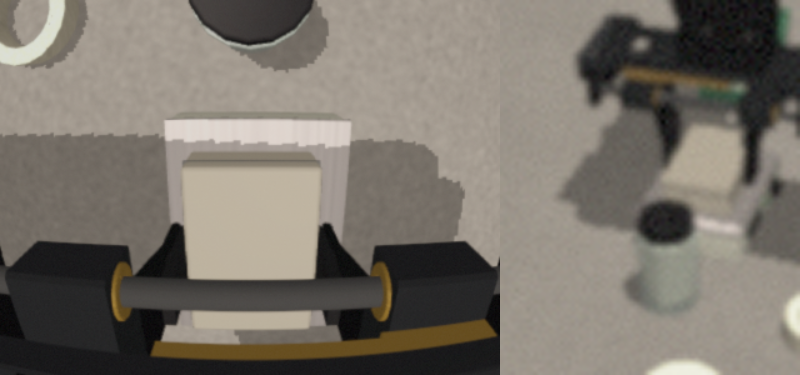

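The box at (183–320) sits squarely over the warmer at (165–350), with the jar beyond at (252,20). I lower the last 2 mm, release and rise.

Emit:
step_arm(targets=[[-1,0,0,-0.006,0],[-1,0,0,-0.01,0],[1,0,0,-0.01,0],[1,0,0,-0.01,0],[1,0,0,-0.01,0],[1,0,0,-0.01,0],[1,0,0,0.1,0],[1,0,0,0.25,0],[1,0,0,0.4,0],[1,0,0,0.55,0],[1,0,0,0.55,0]])

```text
time_s: 19.35
position: [0.4635, 0.1235, 0.1632]
tcp_rot: [[0.115, 0.993, 0.011], [0.993, -0.115, 0.0], [0.002, 0.011, -1.0]]
force: [0.8, 0.5, -0.1]
opening: 0.999
grasp_force: 0.0
```

Emit:
step_arm(targets=[[1,-0.139,1.0,0,-0.444],[1,-0.139,1.0,0,-0.444],[1,-0.139,1.0,0,-0.444],[1,-0.139,1.0,0,-0.444],[1,-0.139,1.0,0,-0.444],[1,-0.139,1.0,0,-0.444],[1,-0.139,1.0,0,-0.444],[1,-0.139,1.0,0,-0.444],[1,-0.139,1.0,0,-0.444],[1,-0.139,1.0,0,-0.444],[1,-0.139,1.0,0,-0.444],[1,-0.139,1.0,0,-0.444]])

```text
time_s: 20.55
position: [0.4247, 0.373, 0.1579]
tcp_rot: [[0.998, 0.064, -0.001], [0.064, -0.998, -0.001], [-0.001, 0.001, -1.0]]
force: [-1.1, -0.5, -0.0]
opening: 1.0
grasp_force: 0.0
```

Emit:
step_arm(targets=[[1,0,0.065,-0.12,0],[1,0,0.065,-0.24,0],[1,0,0.065,-0.36,0],[1,0,0.065,-0.46,0],[1,0,0.065,-0.53,0],[1,0,0.065,-0.57,0],[1,0,0.065,-0.585,0],[1,0,0.065,-0.585,0],[-1,0,0.065,-0.585,0],[-1,0,0.065,-0.585,0],[-1,0,0.065,-0.585,0],[-1,0,0.065,-0.585,0],[-1,0,0.065,-0.585,0],[-1,0,0.065,-0.585,0],[-1,0,0.065,-0.585,0]])

```text
time_s: 22.05
position: [0.4253, 0.3895, 0.0127]
tcp_rot: [[0.998, 0.061, 0.0], [0.061, -0.998, 0.0], [0.0, -0.0, -1.0]]
force: [-0.6, -0.2, 2.6]
opening: 0.611
grasp_force: 30.0
```

Emit:
step_arm(targets=[[-1,0,0,0.12,0],[-1,0,0,0.25,0],[-1,0,0,0.38,0],[-1,0,0,0.5,0],[-1,0.04,-0.12,0.5,0],[-1,0.09,-0.26,0.5,0],[-1,0.14,-0.42,0.5,0],[-1,0.19,-0.58,0.5,0],[-1,0.24,-0.74,0.5,0],[-1,0.28,-0.88,0.5,0],[-1,0.3,-1.0,0.5,0]])

```text
time_s: 23.15
position: [0.5009, 0.1376, 0.1372]
tcp_rot: [[0.998, 0.06, 0.0], [0.06, -0.998, -0.0], [0.0, 0.0, -1.0]]
force: [-0.0, 0.2, -1.3]
opening: 0.607
grasp_force: 30.0
```

Emit:
step_arm(targets=[[-1,0.04,-0.14,0,0],[-1,0.08,-0.3,0,0],[-1,0.13,-0.46,0,0],[-1,0.18,-0.62,0,0],[-1,0.22,-0.78,0,0],[-1,0.25,-0.9,0,0],[-1,0.262,-1.0,0,0],[-1,0.262,-1.0,0,0],[-1,0.262,-1.0,0,0]])

```text
time_s: 24.05
position: [0.565, -0.1104, 0.1369]
tcp_rot: [[0.998, 0.059, -0.002], [0.059, -0.998, 0.001], [-0.001, -0.001, -1.0]]
force: [0.3, 0.7, -1.2]
opening: 0.612
grasp_force: 30.0
```

Emit:
step_arm(targets=[[-1,0,-0.03,-0.12,0],[-1,0,-0.03,-0.24,0],[-1,0,-0.03,-0.36,0],[-1,0,-0.03,-0.44,0],[-1,0,-0.03,-0.48,0],[-1,0,-0.03,-0.49,0],[-1,0,-0.03,-0.5,0],[-1,0,-0.03,-0.5,0]])

```text
time_s: 24.85
position: [0.5664, -0.1179, 0.0133]
tcp_rot: [[0.998, 0.061, 0.002], [0.061, -0.998, -0.001], [0.002, 0.001, -1.0]]
force: [-0.2, 0.6, -1.2]
opening: 0.604
grasp_force: 30.0
```

Emit:
step_arm(targets=[[-1,0,0,-0.005,0],[1,0,0,-0.004,0],[1,0,0,0,0],[1,0,0,0,0],[1,0,0,0,0],[1,0,0,0,0],[1,0,0,0.12,0],[1,0,0,0.26,0],[1,0,0,0.42,0],[1,0,0,0.55,0],[1,0,0,0.55,0]])

```text
time_s: 25.95
position: [0.5692, -0.1193, 0.1549]
tcp_rot: [[0.998, 0.061, 0.01], [0.061, -0.998, -0.004], [0.01, 0.005, -1.0]]
force: [0.2, -0.5, 0.0]
opening: 0.998
grasp_force: 0.0
```

Emit:
step_arm(targets=[[1,0.064,-0.975,0,0.5],[1,0.064,-0.975,0,0.5],[1,0.064,-0.975,0,0.5],[1,0.064,-0.975,0,0.5],[1,0.064,-0.975,0,0.5],[1,0.064,-0.975,0,0.5],[1,0.064,-0.975,0,0.5],[1,0.064,-0.975,0,0.5],[1,0.064,-0.975,0,0.5],[1,0.064,-0.975,0,0.5],[1,0.064,-0.975,0,0.5],[1,0.064,-0.975,0,0.5],[1,0.064,-0.975,-0.15,0.5],[1,0.064,-0.975,-0.3,0.5],[1,0.064,-0.975,-0.44,0.5],[1,0.064,-0.975,-0.54,0.5],[1,0.064,-0.975,-0.6,0.5],[1,0.064,-0.975,-0.63,0.5],[1,0.064,-0.975,-0.65,0.5],[1,0.064,-0.975,-0.65,0.5]])

```text
time_s: 27.95
position: [0.5821, -0.362, -0.0122]
tcp_rot: [[-0.06, 0.998, 0.001], [0.998, 0.06, -0.001], [-0.001, 0.001, -1.0]]
force: [0.6, 0.1, 0.3]
opening: 1.004
grasp_force: 0.0
```

Emit:
step_arm(targets=[[-1,0,0,0,0],[-1,0,0,0,0],[-1,0,0,0,0],[-1,0,0,0,0],[-1,0,0,0,0],[-1,0,0,0,0],[-1,0,0,0,0],[-1,0,0,0,0]])

```text
time_s: 28.75
position: [0.5819, -0.3618, -0.0124]
tcp_rot: [[-0.061, 0.998, 0.0], [0.998, 0.061, -0.0], [-0.0, 0.0, -1.0]]
force: [0.1, 0.5, 1.8]
opening: 0.496
grasp_force: 30.0
```

The timer is held (0.496 is 43 mm). I lift it and, with the arm clear, measure what has been set out so far.

Emit:
step_arm(targets=[[-1,0,0,0.12,0],[-1,0,0,0.25,0],[-1,0,0,0.38,0],[-1,0,0,0.5,0],[-1,0,0,0.56,0],[-1,0,0,0.56,0]])

```text
time_s: 29.35
position: [0.583, -0.3628, 0.1299]
tcp_rot: [[-0.061, 0.998, 0.004], [0.998, 0.061, -0.003], [-0.004, 0.004, -1.0]]
force: [0.8, 0.3, 0.2]
opening: 0.492
grasp_force: 30.0
```

Run:
```python
from h import *
a=snap('top','t9');b=snap('side','s9');print(read_state()['position'])
cv2.imwrite('pics/c9.png',np.hstack([cv2.resize(a['color'][110:235,215:455,::-1],(500,260),interpolation=cv2.INTER_CUBIC),cv2.resize(b['color'][130:260,230:380,::-1],(300,260),interpolation=cv2.INTER_CUBIC)]))
```

```text
[ 0.58099659 -0.36113468  0.12631639]
```

View pics/c9.png

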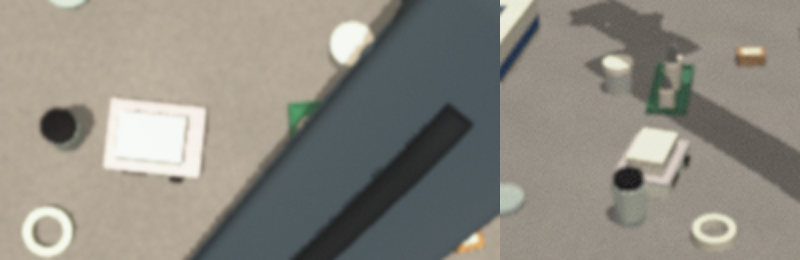

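The top view (left half) shows the box lid corners at about (117,106), (187,113), (183,163), (113,158), inside the warmer at (104–206, 98–178). The jar lid is at (59,126) and the cup is partly hidden at (350,44). I compute these as points.

Run:
```python
from m import *
a=load('t9');b=load('s9')
f=lambda x,y:(215+x/2.0833-.26,110+y/2.08-.26)
print('box top hand',onz(a,*f(150,135),.058))
ca,s,q=blob('t9',287,175,20,'w',233,c=a,quad=True);print(ca,s,[onz(a,*x,.058).round(4)[:2] for x in q],onz(a,*ca,.058))
cj,s,_=blob('t9',243,170,12,'d',75,c=a);cs,s2,_=blob('s9',293,219,10,'d',70,c=b)
print('jar',cj,s,onz(a,*cj,.078),tri(ray(a,*cj),ray(b,*cs)))
cs,s2,_=blob('s9',289,161,11,'w',165,c=b);print('cup side',cs,s2,onz(b,*cs,.056),'side jar',onz(b,*blob('s9',293,219,10,'d',70,c=b)[0],.074))
```

```text
box top hand [0.46016963 0.12666582 0.058     ]
[285.47876467 175.29253214] [41.59255219 32.01531982] [array([0.4914, 0.0777]), array([0.4123, 0.0788]), array([0.4224, 0.1766]), array([0.5034, 0.1761])] [0.45859774 0.12980013 0.058     ]
jar [242.79503695 169.98834132] [16.  16.5] [0.47030614 0.23180454 0.078     ] (array([0.47068453, 0.23297147, 0.07019114]), [np.float64(0.0007929406243801421), np.float64(0.0007929406243800922)])
cup side [287.59199196 161.472876  ] [13.52020931  7.96688509] [ 0.56721517 -0.11042936  0.056     ] side jar [0.46862198 0.23798918 0.074     ]
```

Emit:
step_arm(targets=[[-1,-0.03,0.12,0,0],[-1,-0.07,0.28,0,0],[-1,-0.11,0.44,0,0],[-1,-0.15,0.6,0,0],[-1,-0.19,0.76,0,0],[-1,-0.22,0.9,0,0],[-1,-0.25,1.0,0,0],[-1,-0.25,1.0,0,0]])

```text
time_s: 30.25
position: [0.5153, -0.1073, 0.1252]
tcp_rot: [[-0.064, 0.998, -0.008], [0.998, 0.064, 0.004], [0.005, -0.008, -1.0]]
force: [0.2, -0.1, 0.2]
opening: 0.496
grasp_force: 30.0
```

Emit:
step_arm(targets=[[-1,-0.03,0.14,0,0],[-1,-0.07,0.3,0,0],[-1,-0.11,0.46,0,0],[-1,-0.15,0.62,0,0],[-1,-0.19,0.78,0,0],[-1,-0.22,0.88,0,0],[-1,-0.238,0.947,0,0],[-1,-0.238,0.947,-0.08,0],[-1,-0.238,0.947,-0.16,0],[-1,-0.238,0.947,-0.24,0],[-1,-0.238,0.947,-0.29,0],[-1,-0.238,0.947,-0.31,0],[-1,-0.238,0.947,-0.318,0],[-1,-0.238,0.947,-0.318,0]])

```text
time_s: 31.65
position: [0.4599, 0.1247, 0.0476]
tcp_rot: [[-0.06, 0.998, -0.001], [0.998, 0.06, -0.0], [-0.0, -0.001, -1.0]]
force: [-0.5, 0.7, -0.4]
opening: 0.494
grasp_force: 30.0
```

Emit:
step_arm(targets=[[-1,0,0,-0.006,0],[-1,0,0,-0.01,0],[1,0,0,-0.006,0],[1,0,0,-0.004,0],[1,0,0,-0.004,0],[1,0,0,-0.004,0],[1,0,0,-0.004,0],[1,0,0,0.1,0],[1,0,0,0.25,0],[1,0,0,0.4,0],[1,0,0,0.55,0],[1,0,0,0.55,0]])

```text
time_s: 32.85
position: [0.4633, 0.1253, 0.19]
tcp_rot: [[-0.061, 0.998, 0.011], [0.998, 0.061, 0.0], [-0.0, 0.011, -1.0]]
force: [0.8, 0.3, 0.0]
opening: 0.999
grasp_force: 0.0
```

Emit:
step_arm(targets=[[1,-0.1,0.9,0.3,0],[1,-0.1,0.9,0.3,0],[1,-0.1,0.9,0.3,0],[1,-0.1,0.9,0.3,0],[1,-0.1,0.9,0.3,0],[1,-0.1,0.9,0.3,0],[1,-0.1,0.9,0.3,0],[1,-0.1,0.9,0.3,0]])

```text
time_s: 33.65
position: [0.4339, 0.3487, 0.259]
tcp_rot: [[-0.06, 0.998, -0.003], [0.998, 0.06, -0.002], [-0.002, -0.003, -1.0]]
force: [0.1, -0.1, -0.3]
opening: 1.0
grasp_force: 0.0
```

Run:
```python
from m import *
a=snap('top','t10');b=snap('side','s10');print(read_state()['position'])
cv2.imwrite('pics/c10.png',np.hstack([cv2.resize(a['color'][110:235,215:455,::-1],(500,260),interpolation=cv2.INTER_CUBIC),cv2.resize(b['color'][130:260,230:380,::-1],(300,260),interpolation=cv2.INTER_CUBIC)]))
```

```text
[0.43446674 0.34845731 0.25944115]
```

View pics/c10.png

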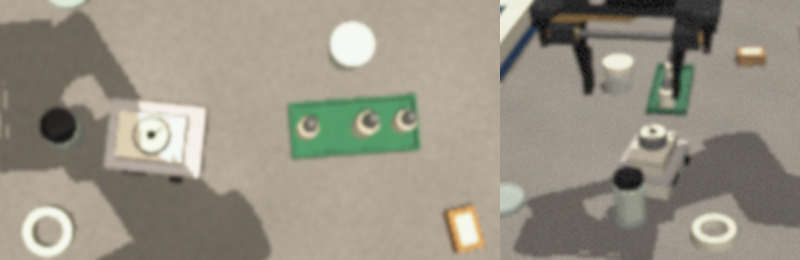

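In the top view the dropper cap is at (368,122) between the fixed bottles at (308,127) and (405,120), so it looks off towards the right. The timer at (152,133), cup at (352,44) and jar at (58,126) look right. I measure them.

Run:
```python
from m import *
a=load('t10');b=load('s10')
f=lambda x,y:(215+x/2.0833-.26,110+y/2.08-.26)
W=np.array([.460,.1235]);C=np.array([.474,-.124])
def loc(p,o,deg):
    t=np.radians(deg);R=np.array([[np.cos(t),-np.sin(t)],[np.sin(t),np.cos(t)]]);return (R.T@(p[:2]-o)).round(4)
fx=[onz(a,*f(308,127),.062),onz(a,*f(405,120),.062)]
print('fixed',[loc(p,C,3.4) for p in fx])
# caps: dark blobs in green tray
for n,(u,v) in dict(L=(363,170),M=(391,169),R=(410,167)).items():
    c,s,_=blob('t10',u,v,6,'d',120,c=a);print(n,c.round(1),s.round(1),[loc(onz(a,*c,z),C,3.4) for z in(.055,.064,.07,.08)])
c,s,_=blob('t10',384,131,14,'w',200,c=a);print('cup',s,loc(onz(a,*c,.058),C,3.4))
c,s,_=blob('t10',287,174,5,'d',120,c=a);print('timer btn',onz(a,*c,.08),loc(onz(a,*c,.08),W,-6.7))
c,s,_=blob('t10',242,170,11,'d',60,c=a);print('jar',s,loc(onz(a,*c,.078),W,-6.7))
cv2.imwrite('pics/c11.png',cv2.resize(a['color'][150:192,345:420,::-1],(790,442),interpolation=cv2.INTER_CUBIC))
```

```text
fixed [array([-0.0037,  0.0635]), array([-0.0038, -0.0523])]
L [363.  166.2] [ 8.5 11.8] [array([0.0085, 0.0605]), array([0.0072, 0.0617]), array([0.0063, 0.0625]), array([0.0049, 0.0639])]
M [391.5 167.8] [6.1 4.8] [array([-0.0005, -0.0099]), array([-0.0018, -0.0081]), array([-0.0026, -0.0069]), array([-0.004 , -0.0048])]
R [409.3 163.6] [ 8.  10.2] [array([ 0.0066, -0.0553]), array([ 0.0053, -0.053 ]), array([ 0.0044, -0.0516]), array([ 0.003 , -0.0491])]
cup [21.25 21.75] [0.094  0.0012]
timer btn [0.45799587 0.12449157 0.08      ] [-0.0021  0.0008]
jar [16.   16.75] [-0.0024  0.1101]
```

View pics/c11.png

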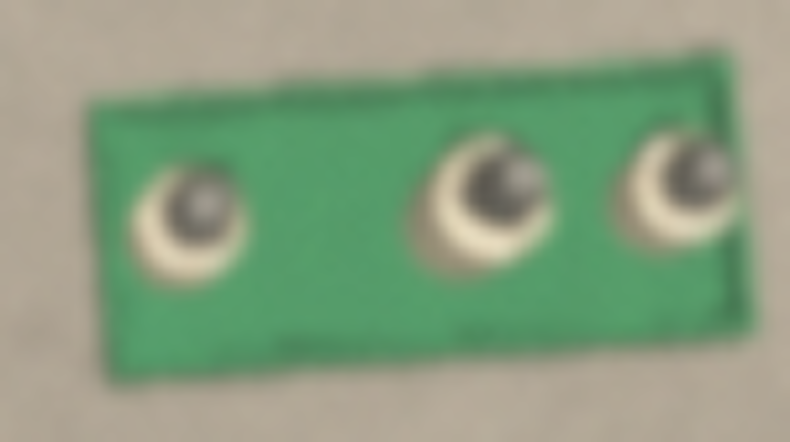

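Run:
```python
from m import *
a=load('t10');k=790/75;f=lambda x,y:(345+x/k-.45,150+y/(442/42)-.45)
t=np.radians(3.4);R=np.array([[np.cos(t),-np.sin(t)],[np.sin(t),np.cos(t)]])
for n,x,y,z in(('L',188,225,.045),('M',492,200,.051),('R',685,188,.045),('ctr',420,214,.014)):
    p=onz(a,*f(x,y),z)[:2];print(n,p.round(4),(R.T@(p-[.474,-.124])).round(4))
print(read_state()['position'])
```

```text
L [ 0.4687 -0.0625] [-0.0017  0.0617]
M [ 0.4728 -0.1341] [-0.0018 -0.0101]
R [ 0.4759 -0.1816] [-0.0015 -0.0576]
ctr [ 0.475  -0.1235] [0.0011 0.0004]
[0.43446674 0.34845731 0.25944115]
```

The box, timer, jar and cup are all within 3 mm. The dropper stands at about y = −11 mm in the caddy, which is inside the 15 mm limit but close to it. I'll grip it again by the body and shift it 11 mm.

Emit:
step_arm(targets=[[1,0.154,-1.0,0,0],[1,0.154,-1.0,0,0],[1,0.154,-1.0,0,0],[1,0.154,-1.0,0,0],[1,0.154,-1.0,0,0],[1,0.154,-1.0,0,0],[1,0.154,-1.0,0,0]])

```text
time_s: 34.45
position: [0.4731, 0.0979, 0.2602]
tcp_rot: [[-0.055, 0.998, -0.001], [0.998, 0.055, 0.0], [0.0, -0.001, -1.0]]
force: [0.1, 0.6, 0.9]
opening: 1.0
grasp_force: 0.0
```

Emit:
step_arm(targets=[[1,0,-0.93,0,0],[1,0,-0.93,0,0],[1,0,-0.93,0,0],[1,0,-0.93,0,0],[1,0,-0.93,0,0],[1,0,-0.93,0,0],[1,0,-0.93,-0.2,0],[1,0,-0.93,-0.4,0],[1,0,-0.93,-0.6,0],[1,0,-0.93,-0.75,0],[1,0,-0.93,-0.85,0],[1,0,-0.93,-0.92,0],[1,0,-0.93,-0.96,0],[1,0,-0.93,-0.98,0],[1,0,-0.93,-0.98,0]])

```text
time_s: 35.95
position: [0.4734, -0.1316, 0.0154]
tcp_rot: [[-0.062, 0.998, -0.0], [0.998, 0.062, 0.0], [0.0, -0.0, -1.0]]
force: [0.1, -0.3, 0.5]
opening: 0.997
grasp_force: 0.0
```

```bash
python3 -c "
from h import *
w=snap('wrist','w12');s=read_state();print(s['position'],s['force'])"
```

```text
[ 0.47367304 -0.13200921  0.01589646] [0.24859646 0.02462383 0.61029665]
```

Emit:
step_arm(targets=[[1,0,-0.009,-0.02,0],[1,0,-0.009,-0.04,0],[1,0,-0.009,-0.04,0],[-1,0,-0.009,-0.04,0],[-1,0,-0.009,-0.04,0],[-1,0,-0.009,-0.04,0],[-1,0,-0.009,-0.04,0],[-1,0,-0.009,-0.04,0],[-1,0,-0.009,-0.04,0],[-1,0,-0.009,-0.04,0],[-1,0,-0.009,-0.04,0],[-1,0,-0.009,-0.04,0],[-1,0,-0.009,-0.04,0],[-1,0,-0.009,-0.04,0]])

```text
time_s: 37.4
position: [0.4733, -0.1348, 0.0055]
tcp_rot: [[-0.061, 0.998, 0.0], [0.998, 0.061, -0.0], [-0.0, 0.0, -1.0]]
force: [0.5, 0.6, 0.4]
opening: 0.311
grasp_force: 30.0
```

The opening of 0.311 is 27 mm, so the body is held. I lift 7 mm, shift 11 mm, set it down, release and rise.

Emit:
step_arm(targets=[[-1,0,0,0.015,0],[-1,0,0,0.028,0],[-1,0,0.02,0.028,0],[-1,0,0.044,0.028,0],[-1,0,0.044,0.028,0],[-1,0,0.044,0.014,0],[-1,0,0.044,0.004,0],[-1,0,0.044,-0.002,0],[-1,0,0.044,-0.002,0]])

```text
time_s: 38.3
position: [0.4732, -0.1237, 0.0054]
tcp_rot: [[-0.061, 0.998, -0.0], [0.998, 0.061, 0.0], [0.0, 0.0, -1.0]]
force: [-0.1, 0.8, 5.9]
opening: 0.309
grasp_force: 30.0
```

Emit:
step_arm(targets=[[1,0,0,0,0],[1,0,0,0,0],[1,0,0,0,0],[1,0,0,0,0],[1,0,0,0,0],[1,0,0,0,0],[1,0,0,0,0],[1,0,0,0.1,0],[1,0,0,0.25,0],[1,0,0,0.4,0],[1,0,0,0.55,0],[1,0,0,0.75,0],[1,0,0,0.9,0],[1,0,0,0.9,0]])

```text
time_s: 39.7
position: [0.4766, -0.1253, 0.2353]
tcp_rot: [[-0.061, 0.998, 0.011], [0.998, 0.061, -0.006], [-0.006, 0.011, -1.0]]
force: [0.5, 0.0, -0.6]
opening: 1.003
grasp_force: 0.0
```

Emit:
step_arm(targets=[[1,0,1.0,0,0],[1,0,1.0,0,0],[1,0,1.0,0,0],[1,0,1.0,0,0],[1,0,1.0,0,0],[1,0,1.0,0,0]])

```text
time_s: 40.3
position: [0.4713, 0.1318, 0.2288]
tcp_rot: [[-0.068, 0.998, -0.002], [0.998, 0.068, 0.002], [0.002, -0.002, -1.0]]
force: [-0.6, 0.1, -0.3]
opening: 1.001
grasp_force: 0.0
```

Emit:
step_arm(targets=[[1,0,1.0,0,0],[1,0,1.0,0,0],[1,0,1.0,0,0],[1,0,1.0,0,0],[1,0,1.0,0,0],[1,0,1.0,0,0],[1,0,1.0,0,0]])

```text
time_s: 41.0
position: [0.4725, 0.376, 0.2284]
tcp_rot: [[-0.063, 0.998, -0.002], [0.998, 0.063, -0.002], [-0.002, -0.002, -1.0]]
force: [0.1, -0.4, 0.8]
opening: 1.0
grasp_force: 0.0
```

Run:
```python
from h import *
a=snap('top','t13');b=snap('side','s13');print(read_state()['position'])
cv2.imwrite('pics/c13.png',np.vstack([cv2.resize(a['color'][150:192,345:420,::-1],(790,442),interpolation=cv2.INTER_CUBIC),np.hstack([cv2.resize(a['color'][70:240,150:480,::-1],(300,155)),cv2.resize(b['color'][120:260,220:380,::-1],(490,155))])]))
```

```text
[0.47288666 0.37444377 0.22892562]
```

View pics/c13.png

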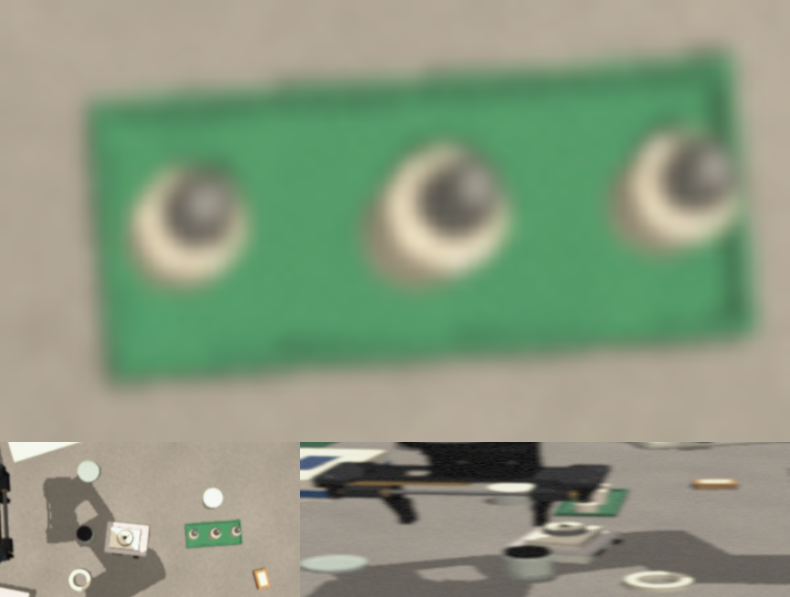

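The dropper's shoulder ring is now at (447,208), midway between the fixed bottles at (188,225) and (685,188), and everything else is in its place. I hand in.

```bash
python3 -c "
from rig import *
print(hand_in())"
```

```text
the job is handed in; nothing more can be done
None
```

I set out the counter as asked and handed it in at about 41 s. On the last camera check the slide box, timer, dropper, jar and cup were within a few mm of their places, and I never moved the tape roll, petri dish or carton. The hand-in returned no verdict.

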